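# Put the balance's check weights back into their storage cups

## Robot

A 7-joint arm with a two-finger parallel gripper is mounted at the origin on a cart in front of the work surface, level with it; the furniture and walls round the work are solid. World frame = base frame: x ahead of the robot, y to its left, z up, the work surface at z = 0. Lengths are in m, angles in rad, forces in N, time in s.
With the tool pointing down it reaches from about 0.425 to 0.875 m from the base axis. Payload 4.7 kg.
Tool frame: the origin (TCP) lies at the very end of the fingers, on their centre line; the grasp point (between the pads) lies behind it (ctrl.tcp_to_grasp is the y of the grasp point in the tool frame, in m); y points along the fingers, x is the direction in which the jaws open and shut, and the axes are right-handed (so a half turn about y gives the same grasp; the last joint's range is limited). The gripper opens to 87 mm and grips with 3 to 60 N. Pads are 19 mm wide; open, the fingers measure 117 mm over their backs; the gripper's body (75 mm by 190 mm) begins 51 mm behind the grasp point.
Start: joints at [-1.27, 0.321, -0.07, 1.45, 0.023, 1.371, -0.057], TCP at [0.184, 0.623, 0.223] pointing down, gripper open.
Joint ranges: [-2.86, 2.86], [-0.3, 2.09], [-1.38, 1.24], [0.06, 2.45], [-1.56, 4.7], [0.09, 2.05], [-2.69, 2.69]. Speed limits (rad/s): [2.57, 2.57, 3.14, 3.14, 3.14, 3.14, 3.14].

## Interface

Orientations are given as a rotation vector (axis times angle).
In Python, from bench import ctrl, get_image, workorder gives the robot as it stands.
- The arm moves only by the tool drive_tool, never from a script. Its argument "increments" is text: rows parted by semicolons, each of 5 numbers parted by spaces: the shift along the tool's x, y, z in mm, then the turn about the tool's y in degrees, then the closure in counts, from 0 (fully open) to 255 (shut). In form: tx ty tz yaw fingers; .... A call has 1 to 20 rows; each row shifts and turns the commanded pose from where the row before left it, along the tool's axes as they then stand; what a row does not reach is not made up. A row lasts 1/8 s, in which the tool goes at most 62.5 mm and 10.7 degrees, less where a joint would pass 70% of its speed; a pose out of reach is approached as far as the arm can. A call is refused whole if a number of a shift passes 62.5 or a number of a turn 10.7, either way. A call with a gripper value outside its range is refused whole. The fingers move at their own pace and stop on an object; "squeeze" is the grip in N (left out, the last holds). Time passes only in rows, so rows that do not move let the fingers close. It gives the time, the measured TCP pose, the force and the opening at its end, in the units of the state.
- ctrl.get_state(): the state, without advancing time (a new reading comes with each control period).
- get_image(name): name is "scene" or "top"; returns a dict with "img" (400x640x3 uint8, red, green, blue), "mtx" (3x3 intrinsics, pixels), "camera_from_world" (4x4, takes a point from world to camera coordinates). Camera axes: x right, y up, looking along -z (the intrinsics and any distortion apply to the point x, -y, -z); pixel columns grow to the right and rows downward; lengths in m; the calibration is good to about 2 mm. A picture is of the moment at which its call begins. There is no depth.
- workorder.close_job(): hands the job in, once; it reports no verdict.
The state is a dict: "time": time; "joint_positions": joint angles; "qd": joint speeds; "joint_torque": joint torques, N m; "position": TCP position; "tool_rot": TCP orientation; "ft_force": force on the tool from outside, world axes, zero at the start; "torque": the same for the moment, N m; "grip_width": opening from 0.0 (shut) to 1.0 (fully open).
Only numpy, scipy, OpenCV 4.12 (cv2) and the standard library are available. Lean on these libraries where they do the work, as an engineer would, in place of code of your own. Each camera call takes 0.05 s, during which the arm holds its last target.

## Task

The daily balance check is done: move the four brass check weights from the grey carrier board to the storage rack, each into the black cup bored for its size (the largest weight in the largest cup, and so on down to the smallest). Keep every weight upright and set it down gently so that it stands fully on the floor of its cup, never let two weights knock together, and let go of them all.

Things in the scene. Friction and masses are not known exactly. Their poses are not given: they have to be found in the camera images.
- weight_largest: the largest of four brass-coloured knob weights: upright round body 38 mm in diameter with straight sides from the foot up to about 36 mm, then sloping in to a small knob, 60 mm tall over all, about 500 g; starts standing in one of the four recesses of the carrier; origin at the centre of its underside, z up.
- weight_second: the second largest of four brass-coloured knob weights: upright round body 30 mm in diameter with straight sides from the foot up to about 28 mm, then sloping in to a small knob, 46 mm tall over all, about 200 g; starts standing in one of the four recesses of the carrier; origin at the centre of its underside, z up.
- weight_third: the third largest (second smallest) of four brass-coloured knob weights: upright round body 24 mm in diameter with straight sides from the foot up to about 22 mm, then sloping in to a small knob, 37 mm tall over all, about 100 g; starts standing in one of the four recesses of the carrier; origin at the centre of its underside, z up.
- weight_smallest: the smallest of four brass-coloured knob weights: upright round body 20 mm in diameter with straight sides from the foot up to about 18 mm, then sloping in to a small knob, 30 mm tall over all, about 50 g; starts standing in one of the four recesses of the carrier; origin at the centre of its underside, z up.
- cup_largest: the largest of four black round cups with flared lip and green felt floor, fixed on the rack; 28 mm high, outside 54 mm (62 mm over the lip); bore 44 mm for the 38 mm weight, widening to 52 mm over the top 5 mm; floor 12 mm above its origin (16 mm deep). Origin: centre of its underside, 8 mm above the worktop; y along the row of cups, z up.
- cup_second: the second largest of four black round cups with flared lip and green felt floor, fixed on the rack; 23 mm high, outside 46 mm (54 mm over the lip); bore 36 mm for the 30 mm weight, widening to 44 mm over the top 5 mm; floor 10 mm above its origin (13 mm deep). Origin: centre of its underside, 8 mm above the worktop; y along the row of cups, z up.
- cup_third: the third largest (second smallest) of four black round cups with flared lip and green felt floor, fixed on the rack; 18 mm high, outside 40 mm (48 mm over the lip); bore 30 mm for the 24 mm weight, widening to 38 mm over the top 5 mm; floor 8 mm above its origin (10 mm deep). Origin: centre of its underside, 8 mm above the worktop; y along the row of cups, z up.
- cup_smallest: the smallest of four black round cups with flared lip and green felt floor, fixed on the rack; 14 mm high, outside 36 mm (44 mm over the lip); bore 26 mm for the 20 mm weight, widening to 34 mm over the top 5 mm; floor 7 mm above its origin (7 mm deep). Origin: centre of its underside, 8 mm above the worktop; y along the row of cups, z up.
- carrier: fixed grey carrier board, 70 x 254 x 12 mm, steel grip bar over each end (27 mm high); four recesses, 44 mm wide, 3 mm deep, in a row along its y at -93, -31, 31, 93 mm, in which the weights start, their feet 9 mm above the worktop, in any order. Origin: centre of its underside; x across the row, z up.
- rack: fixed aluminium storage rack, 76 x 254 mm, 8 mm thick, rim 14 mm high along both long sides; carries the four cups in a row along its y at -93, -31, 31, 93 mm, in any order. Origin: centre of its underside; x across the row, z up. Rack and carrier may change sides.

How it is judged:
At the end, for the whole second after the job is handed in: Each weight stands upright (within 6 degrees), at rest, in the cup of its own rank in size: within 6 mm of the cup's axis, its foot within 3 mm of the cup's floor (horizontal distance between weight_largest and cup_largest below 0.006 m and z of weight_largest in the frame of cup_largest between 0.008 and 0.015 m and angle between each of weight_largest, weight_second, weight_third, weight_smallest's own z axis and vertical below 0.1 rad and linear speed of each of weight_largest, weight_second, weight_third, weight_smallest below 0.02 m/s and horizontal distance between weight_second and cup_second below 0.006 m and z of weight_second in the frame of cup_second between 0.006 and 0.013 m and horizontal distance between weight_third and cup_third below 0.006 m and z of weight_third in the frame of cup_third between 0.004 and 0.011 m and horizontal distance between weight_smallest and cup_smallest below 0.006 m and z of weight_smallest in the frame of cup_smallest between 0.003 and 0.01 m); the robot touches nothing.
It fails at once if a weight is tipped over (angle between any of weight_largest, weight_second, weight_third, weight_smallest's own z axis and vertical above 0.7 rad).
It fails at once if two weights knock together (contact force between any of weight_second, weight_third, weight_smallest and weight_largest above 0.5 N or contact force between any of weight_third, weight_smallest and weight_second above 0.5 N or contact force between weight_smallest and weight_third above 0.5 N).
It fails at once if a weight is dropped or slammed into its cup (faster than 0.5 m/s just over or inside it) ((linear speed of weight_largest above 0.5 m/s and horizontal distance between weight_largest and cup_largest below 0.015 m and z of weight_largest in the frame of cup_largest below 0.045 m) or (linear speed of weight_second above 0.5 m/s and horizontal distance between weight_second and cup_second below 0.015 m and z of weight_second in the frame of cup_second below 0.045 m) or (linear speed of weight_third above 0.5 m/s and horizontal distance between weight_third and cup_third below 0.015 m and z of weight_third in the frame of cup_third below 0.045 m) or (linear speed of weight_smallest above 0.5 m/s and horizontal distance between weight_smallest and cup_smallest below 0.015 m and z of weight_smallest in the frame of cup_smallest below 0.045 m)).
It also fails if it takes over 106 s, if anything falls off the work surface, if the arm or the gripper's body presses on something with over 40 N, if the wrist force passes 120 N, or if a joint passes its speed limit or range.

## Working session

There is one attempt and no reset: what is moved stays moved. The work goes in short steps, Python scripts to look and compute and a tool call to move; the robot and the scene stay as the last step left them, time stands still between calls to the robot, and variables do not carry over. Pictures are saved under pics/ and viewed, and the job is handed in when it is done.

Besides the shell and the picture viewer there is one more tool, called after "Call:" by a JSON object that holds its "method" and its "body". drive_tool: Moves the arm, as the interface text tells. Its arguments: {"type":"object","properties":{"increments":{"type":"string"},"squeeze":{"type":"number"}},"required":["increments"]}

```bash
mkdir -p pics; ls; python3 - <<'E'
from bench import ctrl,get_image
import cv2,numpy as np
np.set_printoptions(precision=4,suppress=True)
print(ctrl.get_state(), ctrl.tcp_to_grasp)
for n in("scene","top"):
    d=get_image(n); cv2.imwrite(f"pics/{n}0.png",d["img"][:,:,::-1]); print(n,d["mtx"],d["camera_from_world"],d.keys())
    np.savez(f"{n}0.npz",**{k:v for k,v in d.items()})
E
```

```text
pics
{'time': 0.0, 'joint_positions': array([-1.2699,  0.3218, -0.0701,  1.4517,  0.0226,  1.3708, -0.0569]), 'qd': array([ 0.0005, -0.0003,  0.0012,  0.0002,  0.0008,  0.0006, -0.0009]), 'joint_torque': array([  0.0002, -49.1294,  -0.4038, -31.2522,  -0.0638,   0.0439,
         0.0002]), 'position': array([0.1838, 0.6229, 0.2215]), 'tool_rot': array([-1.3326, -0.9943,  0.9968]), 'ft_force': array([-0.5012,  0.4055, -0.3445]), 'torque': array([0.0002, 0.0604, 0.0037]), 'grip_width': 0.9985419230734116} -0.0187
scene [[515.4763   0.     326.4897]
 [  0.     515.4763 205.8134]
 [  0.       0.       1.    ]] [[ 0.7259 -0.6876 -0.0136 -0.2671]
 [ 0.3145  0.3143  0.8957 -0.2117]
 [-0.6117 -0.6545  0.4444 -0.6649]
 [ 0.      0.      0.      1.    ]] dict_keys(['img', 'mtx', 'camera_from_world'])
top [[463.0018   0.     324.1547]
 [  0.     463.0018 197.829 ]
 [  0.       0.       1.    ]] [[ 0.0232 -0.9995 -0.0205  0.1044]
 [ 0.9981  0.022   0.0567 -0.4859]
 [-0.0562 -0.0218  0.9982 -1.1099]
 [ 0.      0.      0.      1.    ]] dict_keys(['img', 'mtx', 'camera_from_world'])
```

View pics/scene0.png

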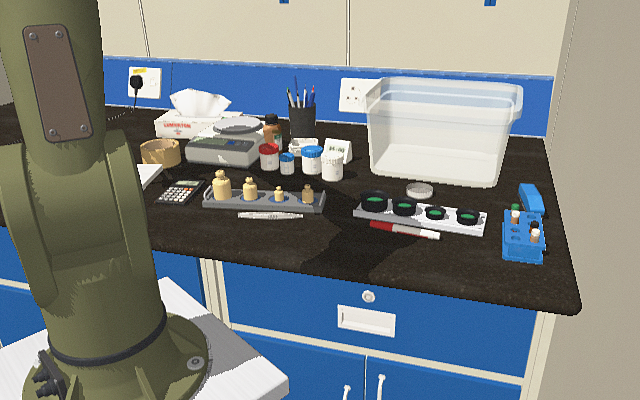

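View pics/top0.png

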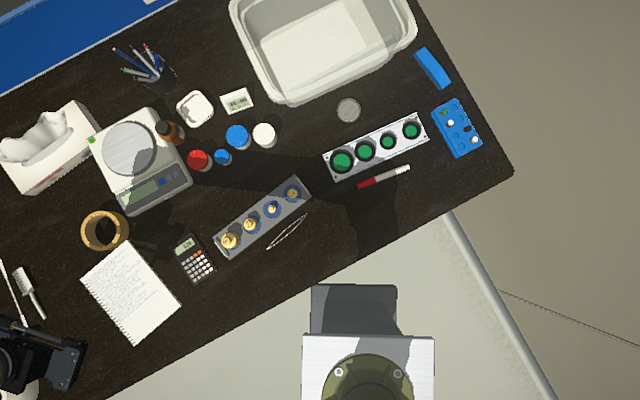

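```bash
python3 - <<'E'
import cv2,numpy as np
t=cv2.imread("pics/top0.png");s=cv2.imread("pics/scene0.png")
cv2.imwrite("pics/t_car.png",cv2.resize(t[165:270,200:320],None,fx=5.5,fy=5.5,interpolation=2))
cv2.imwrite("pics/t_rack.png",cv2.resize(t[105:190,315:435],None,fx=6,fy=6,interpolation=2))
a=cv2.resize(s[160:220,195:330],None,fx=5.8,fy=5.,interpolation=2)
a=cv2.resize(s[160:216,195:330],None,fx=5.3,fy=5.3,interpolation=2)
b=cv2.resize(s[182:238,352:487],None,fx=5.3,fy=5.3,interpolation=2)
cv2.imwrite("pics/s_both.png",np.vstack([a,b]))
E
```

```text
(no output)
```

View pics/t_car.png

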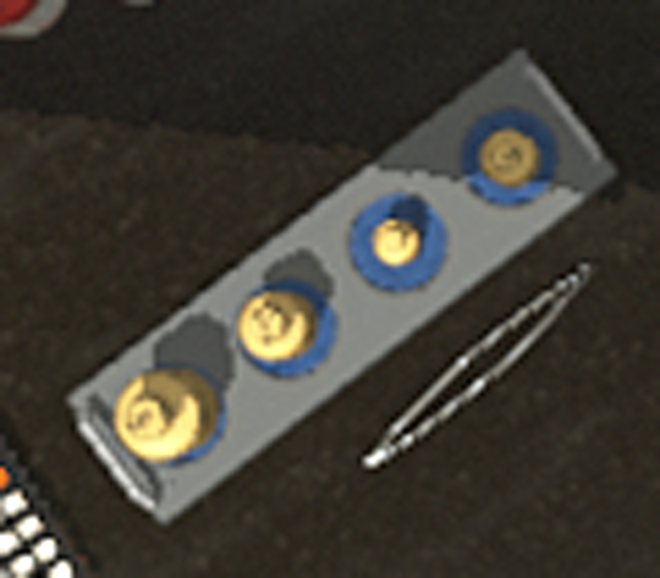

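View pics/t_rack.png

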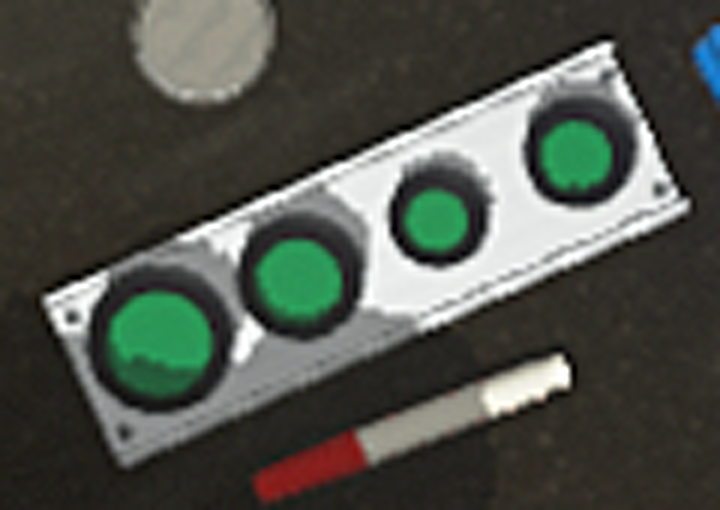

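View pics/s_both.png

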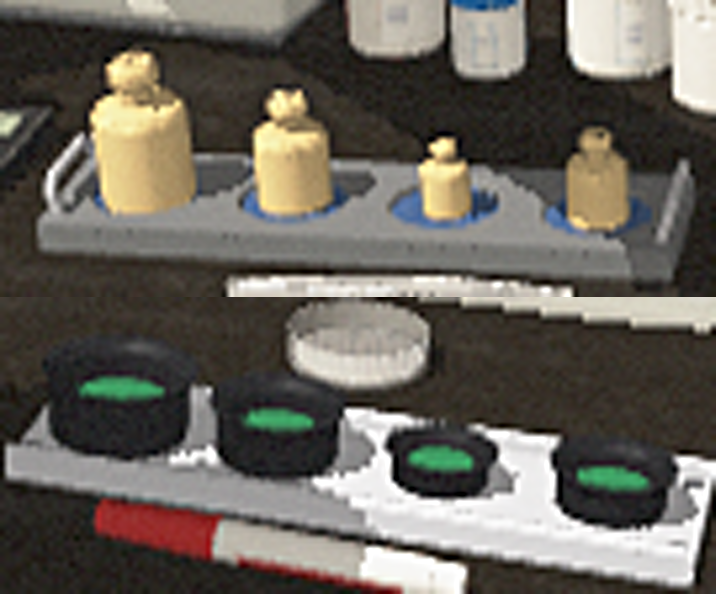

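```bash
cat > h.py <<'E'
import cv2,numpy as np
from scipy.spatial.transform import Rotation as Ro
np.set_printoptions(precision=4,suppress=True)
def cam(d):
    K=d["mtx"];T=d["camera_from_world"];R=T[:3,:3];return K,R,-R.T@T[:3,3]
def ray(d,uv,z):
    K,R,c=cam(d);p=np.linalg.inv(K)@np.array([uv[0],uv[1],1.]);w=R.T@np.array([p[0],-p[1],-p[2]])
    return c+w*(z-c[2])/w[2]
def proj(d,P):
    K,R,c=cam(d);q=R@(np.array(P)-c);q=K@np.array([q[0],-q[1],-q[2]]);return q[:2]/q[2]
E
cat > m.py <<'E'
from h import *
import sys
t=dict(np.load("top0.npz"));s=dict(np.load("scene0.npz"))
print("cam",cam(t)[2],cam(s)[2])
st=Ro.from_rotvec([-1.3326,-0.9943,0.9968]).as_matrix();print(st)
def blobs(d,f,roi,amin=15):
    hsv=cv2.cvtColor(d["img"],cv2.COLOR_RGB2HSV).astype(int);m=f(hsv[...,0],hsv[...,1],hsv[...,2]).astype(np.uint8)
    x0,y0,x1,y1=roi;k=np.zeros_like(m);k[y0:y1,x0:x1]=m[y0:y1,x0:x1]
    k=cv2.morphologyEx(k,cv2.MORPH_CLOSE,np.ones((3,3)))
    n,L,stt,c=cv2.connectedComponentsWithStats(k)
    o=[]
    for i in range(1,n):
        if stt[i,4]>=amin:
            cn=max(cv2.findContours((L==i).astype(np.uint8),0,1)[0],key=len)
            o.append((c[i],stt[i],cn,L==i))
    return sorted(o,key=lambda b:b[0][0])
green=lambda H,S,V:(H>60)&(H<90)&(S>90)&(V>40)
blue=lambda H,S,V:(H>100)&(H<125)&(S>80)&(V>40)
brass=lambda H,S,V:(H>10)&(H<30)&(S>60)&(V>70)
zf=[.020,.018,.015,.016]
C={}
for nm,d,roi in(("top",t,(315,105,435,190)),("scene",s,(352,182,487,238))):
    P=[]
    for b,z in zip(blobs(d,green,roi),zf):
        P.append(ray(d,b[0],z)[:2]); print(nm,"felt",b[0],b[1],P[-1], "d",2*np.sqrt(b[1][4]/np.pi))
    C[nm]=np.array(P); print(np.linalg.norm(np.diff(P,axis=0),axis=1))
h=[.036,.028,.018,.022]
for nm,d,roi in(("top",t,(200,165,320,270)),("scene",s,(195,160,330,216))):
    for b,z in zip(blobs(d,brass,roi),h):
        (cc,r)=cv2.minEnclosingCircle(b[2]);print(nm,"brass",b[0],b[1],"cc",cc,r,ray(d,cc,.009+z/2)[:2],ray(d,b[0],.009+z/2)[:2])
br=np.zeros((400,640),bool)
for b in blobs(t,brass,(200,165,320,270)): br|=b[3]
hs=cv2.cvtColor(t["img"],cv2.COLOR_RGB2HSV).astype(int)
k=((blue(hs[...,0],hs[...,1],hs[...,2]))|br).astype(np.uint8);k[:165]=0;k[270:]=0;k[:,:200]=0;k[:,320:]=0
k=cv2.morphologyEx(k,cv2.MORPH_CLOSE,np.ones((3,3)))
n,L,stt,c=cv2.connectedComponentsWithStats(k)
for i in range(1,n):
    if stt[i,4]>50:
        cn=max(cv2.findContours((L==i).astype(np.uint8),0,1)[0],key=len);cc,r=cv2.minEnclosingCircle(cn);print("recess",cc,r,ray(t,cc,.010)[:2])
E
python3 m.py
```

```text
cam [0.4202 0.0909 1.1376] [-0.1462 -0.5523  0.4815]
[[ 0.2829 -0.0005 -0.9592]
 [ 0.9592 -0.0019  0.2829]
 [-0.0019 -1.     -0.0001]]
top felt [341.1299 161.8346] [333 153  18  18 254] [0.5715 0.0761] d 17.983404693292407
top felt [364.2071 151.4734] [357 145  15  14 169] [0.5983 0.0206] d 14.668929172241665
top felt [387.1158 141.3263] [382 136  11  11  95] [ 0.6248 -0.0349] d 10.998079684646791
top felt [410.4333 130.55  ] [405 125  12  12 120] [ 0.6522 -0.0911] d 12.360774464742066
[0.0617 0.0615 0.0625]
scene felt [374.0339 198.8814] [366 197  17   5  59] [0.5806 0.0813] d 8.667244841319219
scene felt [403.8085 204.7447] [398 203  13   5  47] [0.6057 0.0232] d 7.735777827895049
scene felt [434.54 212.14] [429 210  12   5  50] [ 0.6275 -0.0367] d 7.978845608028654
scene felt [466.9423 215.8846] [461 214  13   5  52] [ 0.6569 -0.0914] d 8.136857890256438
[0.0633 0.0637 0.0622]
top brass [229.5217 239.8063] [220 232  20  17 253] cc (229.5, 239.5) 9.617792129516602 [0.3775 0.3401] [0.3768 0.34  ]
top brass [249.7724 223.7034] [243 218  14  13 145] cc (249.88461303710938, 223.5) 7.04
[... 473 characters left out ...]
scene brass [249.486  189.0944] [242 177  16  24 286] cc (249.89263916015625, 188.2484588623047) 11.90307331085205 [0.4266 0.302 ] [0.4233 0.299 ]
scene brass [278.5868 193.7521] [274 186  10  15 121] cc (278.5, 193.35714721679688) 7.508594989776611 [0.4605 0.2462] [0.4593 0.2445]
scene brass [307.3281 194.0417] [302 184  12  20 192] cc (307.0, 193.5) 9.708344459533691 [0.5002 0.1992] [0.4989 0.1967]
recess (292.0714416503906, 193.07142639160156) 8.586384773254395 [0.4936 0.1942]
recess (271.8507385253906, 208.59701538085938) 8.673592567443848 [0.4545 0.2426]
recess (251.6005859375, 224.12721252441406) 8.859853744506836 [0.4155 0.291 ]
recess (230.0, 241.0) 10.049975395202637 [0.3733 0.3425]
```

```bash
cat > go.py <<'E'
from h import *; import sys
from bench import ctrl
W=dict(L=(.377,.340),S2=(.4163,.2922),S4=(.4543,.2423),S3=(.4925,.1934))
C=dict(L=(.571,.0767),S2=(.598,.0208),S4=(.6248,-.035),S3=(.6518,-.0908))
st=ctrl.get_state();p=st["position"];R=Ro.from_rotvec(st["tool_rot"]).as_matrix();x=R[:,0]
yaw=np.degrees(np.arctan2(x[1],x[0]))
print("t",round(st["time"],2),"p",p,"yaw",round(yaw,2),"tilt",np.degrees(np.arccos(-R[2,1])).round(2),"grip",round(st["grip_width"]*87,1),"F",st["ft_force"],"q",st["joint_positions"])
if len(sys.argv)>1:
    k,n,z=sys.argv[1:4];T=(W if k=="w" else C)[n];a=38.9 if k=="w" else 25.8
    a0=np.radians(a);xx=np.array([np.cos(a0),np.sin(a0)]);zz=np.array([-xx[1],xx[0]])
    if len(sys.argv)>4: T=np.array(T)+eval(sys.argv[4])
    d=np.array(T)-p[:2]
    print("turn about tool y",round(yaw-a,2),"then tx,tz mm",(d@xx*1e3).round(1),(d@zz*1e3).round(1),"ty",round((p[2]-float(z))*1e3,1))
    c,s=x[:2]/np.hypot(*x[:2]); print("at present yaw: tx,tz",(1e3*(d@[c,s])).round(1),(1e3*(d@[-s,c])).round(1))
E
python3 go.py w L .11
```

```text
t 0.1 p [0.1838 0.6229 0.2216] yaw 73.57 tilt 0.1 grip 86.9 F [-1.1004  0.0033 -0.2709] q [-1.2699  0.3218 -0.0701  1.4516  0.0226  1.3708 -0.0569]
turn about tool y 34.67 then tx,tz mm -27.3 -341.5 ty 111.6
at present yaw: tx,tz -216.7 -265.3
```

Call:
{"method": "drive_tool", "body": {"increments": "0 5 0 8.7 0;0 5 0 8.7 0;0 5 0 8.7 0;0 5 0 8.6 0;-3 0 -38 0 0;-3 0 -38 0 0;-3 0 -38 0 0;-3 0 -38 0 0;-3 0 -38 0 0;-3 0 -38 0 0;-3 0 -38 0 0;-3 0 -38 0 0;-3 0 -37 0 0;0 0 0 0 0;0 0 0 0 0", "squeeze": 20}}

```text
time: 1.98
position: [0.3763, 0.3415, 0.2023]
tool_rot: [-1.504, -0.531, 0.532]
ft_force: [-0.7, 0.6, -0.8]
grip_width: 1.002
```

```bash
python3 go.py w L .027; python3 - <<'E'
from bench import get_image
import cv2
for n in("scene","top"):
    cv2.imwrite(f"pics/{n}1.png",get_image(n)["img"][:,:,::-1])
E
```

```text
t 1.98 p [0.3763 0.3415 0.2023] yaw 38.89 tilt 0.04 grip 87.2 F [-0.664   0.5641 -0.8317] q [-1.0003  0.0273  0.2161  1.833  -0.0068  1.2822 -0.1036]
turn about tool y -0.01 then tx,tz mm -0.3 -1.6 ty 175.3
at present yaw: tx,tz -0.3 -1.6
```

View pics/scene1.png

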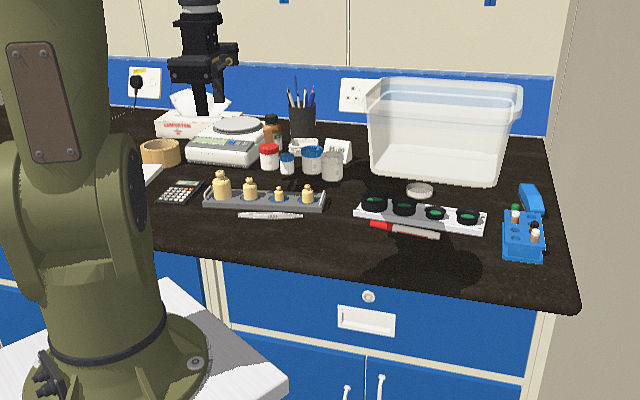

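View pics/top1.png

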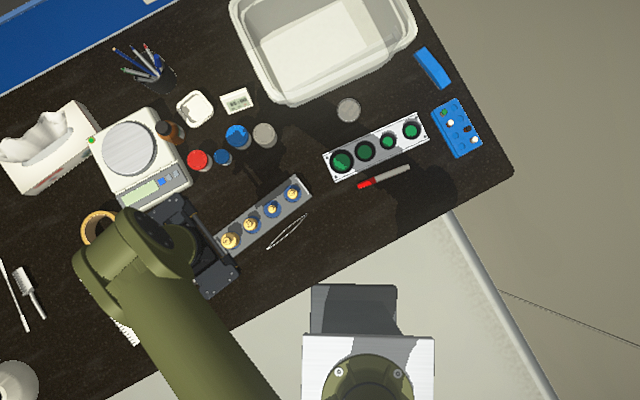

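Call:
{"method": "drive_tool", "body": {"increments": "0 25 -1.5 0 0;0 25 0 0 0;0 25 0 0 0;0 25 0 0 0;0 0 0 0 0"}}

```text
time: 2.7
position: [0.3759, 0.3395, 0.1007]
tool_rot: [-1.507, -0.529, 0.536]
ft_force: [0.3, 0.4, -0.0]
grip_width: 1.0
```

```bash
python3 go.py w L .027; python3 - <<'E'
from bench import get_image,ctrl
from h import *
p=ctrl.get_state()["position"]
for n in("scene","top"):
    d=get_image(n);u=proj(d,p);print(n,u)
    x,y=(int(u[0]),int(u[1]));im=d["img"][:,:,::-1].copy();im[y,x]=(0,0,255)
    x0,y0=max(x-60,0),max(y-50,0)
    cv2.imwrite(f"pics/{n}2.png",cv2.resize(im[y0:y0+100,x0:x0+120],None,fx=5,fy=5,interpolation=0))
E
```

```text
t 2.7 p [0.3759 0.3395 0.1007] yaw 38.98 tilt 0.26 grip 87.0 F [ 0.2586  0.3818 -0.0425] q [-0.9926  0.1176  0.2186  1.9539 -0.0287  1.0776 -0.0814]
turn about tool y 0.08 then tx,tz mm 1.2 -0.3 ty 73.7
at present yaw: tx,tz 1.2 -0.3
scene [216.3586 156.1376]
top [222.3457 241.3544]
```

View pics/scene2.png

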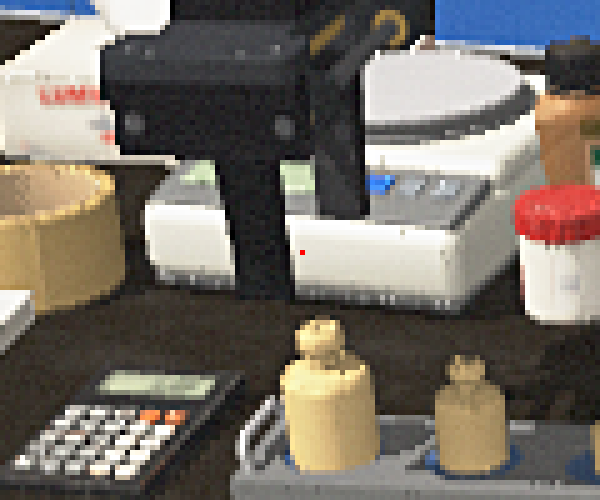

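View pics/top2.png

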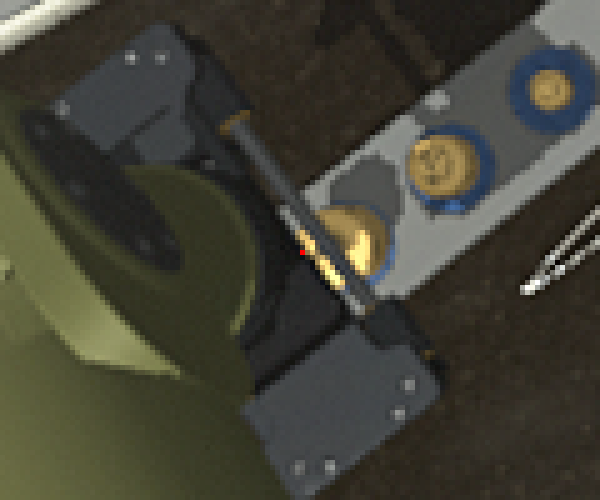

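```bash
python3 - <<'E'
from h import *
d=dict(np.load("scene0.npz"));t=dict(np.load("top0.npz"))
W=dict(L=(.377,.340,60),S2=(.4163,.2922,46),S4=(.4543,.2423,30),S3=(.4925,.1934,37))
for k,(x,y,h) in W.items():
    for z in(.009,.009+.0006*h/2,.009+h*.001): print(k,round(z,4),proj(d,(x,y,z)),proj(t,(x,y,z)))
C=dict(L=(.571,.0767,28),S2=(.598,.0208,23),S4=(.6248,-.035,14),S3=(.6518,-.0908,18))
for k,(x,y,h) in C.items():
    for z in(.008,.008+h*.001): print(k,z,proj(d,(x,y,z)),proj(t,(x,y,z)))
E
```

```text
L 0.009 [221.2896 195.7516] [231.1775 239.4813]
L 0.027 [220.415  188.1642] [229.5207 239.7297]
L 0.069 [218.324  170.0263] [225.4386 240.3417]
S2 0.009 [249.1971 196.9265] [251.211  223.8066]
S2 0.0228 [248.6788 191.0876] [250.194  223.8028]
S2 0.055 [247.4464 177.2073] [247.7206 223.7936]
S4 0.009 [277.6106 198.6037] [272.0441 208.7151]
S4 0.018 [277.3742 194.7766] [271.5509 208.5919]
S4 0.039 [276.8158 185.7367] [270.3691 208.2965]
S3 0.009 [306.2732 200.1354] [292.4329 193.561 ]
S3 0.0201 [306.1096 195.3805] [292.0255 193.2592]
S3 0.046 [305.7218 184.1156] [291.043  192.5313]
L 0.008 [372.4342 206.2479] [340.8183 162.6989]
L 0.036000000000000004 [372.7926 193.9208] [340.9985 161.1494]
S2 0.008 [402.0676 210.7524] [363.842  152.2259]
S2 0.031 [402.661  200.4959] [364.4643 150.743 ]
S4 0.008 [432.7643 215.4505] [386.8115 141.8383]
S4 0.022 [433.3195 209.1369] [387.4732 140.8138]
S3 0.008 [464.7541 220.3035] [409.7704 131.3754]
S3 0.026000000000000002 [465.7413 212.047 ] [410.9927 129.8858]
```

Call:
{"method": "drive_tool", "body": {"increments": "1 20 0 0 0;0 20 0 0 0;0 18 0 0 0;0 15.5 0 0 0;0 0 0 0 0;0 0 0 0 0"}}

```text
time: 3.55
position: [0.3791, 0.3411, 0.0299]
tool_rot: [-1.504, -0.532, 0.53]
ft_force: [0.2, -0.3, -0.7]
grip_width: 0.997
```

Call:
{"method": "drive_tool", "body": {"increments": "0 0 0 0 255;0 0 0 0 255;0 0 0 0 255;0 0 0 0 255;0 0 0 0 255;0 0 0 0 255", "squeeze": 30}}

```text
time: 4.3
position: [0.3773, 0.3392, 0.0287]
tool_rot: [-1.506, -0.528, 0.534]
ft_force: [-4.3, -2.6, 4.1]
grip_width: 0.424
```

```bash
python3 go.py w L .027
```

```text
t 4.3 p [0.3773 0.3392 0.0287] yaw 38.87 tilt 0.22 grip 36.9 F [-4.2671 -2.6379  4.0901] q [-0.9826  0.2125  0.2166  2.0123 -0.0568  0.9263 -0.058 ]
turn about tool y -0.03 then tx,tz mm 0.3 0.8 ty 1.7
at present yaw: tx,tz 0.3 0.8
```

Call:
{"method": "drive_tool", "body": {"increments": "0 -3 0 0 255;0 -8 0 0 255;0 -20 0 0 255;0 -30 0 0 255;0 -30 0 0 255;0 -25 0 0 255;0 0 0 0 255;0 0 0 0 255"}}

```text
time: 5.3
position: [0.3782, 0.34, 0.1441]
tool_rot: [-1.505, -0.53, 0.532]
ft_force: [-0.2, -0.8, -4.7]
grip_width: 0.424
```

```bash
python3 go.py c L .06; cat > look.py <<'E'
from bench import get_image,ctrl
from h import *
import sys
tag=sys.argv[1];p=np.array(ctrl.get_state()["position"])
o=[]
for n in("scene","top"):
    d=get_image(n);u=proj(d,p);print(n,u)
    im=d["img"][:,:,::-1].copy()
    x,y=(int(u[0]),int(u[1]))
    x0,y0=max(x-50,0),max(y-50,0)
    o.append(cv2.resize(im[y0:y0+110,x0:x0+100],None,fx=4,fy=4,interpolation=2));np.savez(f"{n}_{tag}.npz",**d)
cv2.imwrite(f"pics/{tag}.png",np.hstack(o))
E
python3 look.py L_lift
```

```text
t 5.3 p [0.3782 0.34   0.1441] yaw 38.87 tilt 0.06 grip 36.9 F [-0.1833 -0.8265 -4.7314] q [-0.9965  0.0747  0.2217  1.9056 -0.0177  1.1643 -0.09  ]
turn about tool y 13.07 then tx,tz mm 59.0 -321.0 ty 84.1
at present yaw: tx,tz -15.1 -326.0
scene [214.8939 135.8672]
top [217.2872 241.0051]
```

View pics/L_lift.png

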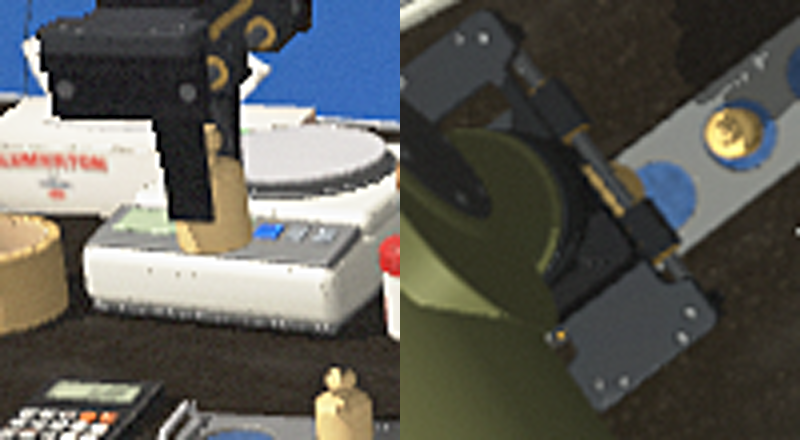

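Call:
{"method": "drive_tool", "body": {"increments": "0 0 0 6.6 255;0 0 0 6.5 255;3 0 -15 0 255;6 0 -34 0 255;7 0 -37 0 255;7 0 -38 0 255;7 0 -38 0 255;7 0 -38 0 255;7 0 -38 0 255;7 0 -38 0 255;5 0 -28 0 255;3 0 -17 0 255;0 20 0 0 255;0 20 0 0 255;0 0 0 0 255;0 0 0 0 255"}}

```text
time: 7.4
position: [0.5716, 0.0772, 0.1056]
tool_rot: [-1.542, -0.354, 0.353]
ft_force: [0.2, -0.2, -4.3]
grip_width: 0.422
```

```bash
python3 go.py c L .04; python3 look.py L_over
```

```text
t 7.4 p [0.5716 0.0772 0.1056] yaw 25.82 tilt 0.04 grip 36.7 F [ 0.1684 -0.2207 -4.2528] q [-0.6077  0.2692  0.4953  1.7959 -0.1417  1.1108  0.3861]
turn about tool y 0.02 then tx,tz mm -0.8 -0.2 ty 65.6
at present yaw: tx,tz -0.8 -0.2
scene [373.7415 161.8048]
top [341.2688 156.6531]
```

View pics/L_over.png

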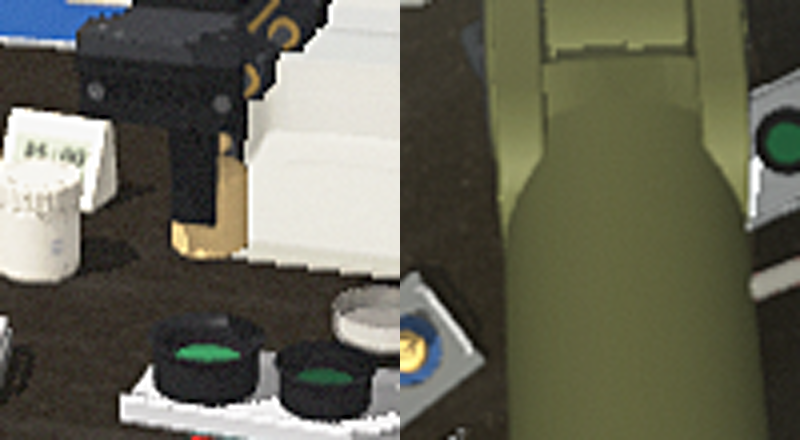

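Call:
{"method": "drive_tool", "body": {"increments": "-0.6 20 0 0 255;0 20 0 0 255;0 12 0 0 255;0 6 0 0 255;0 2 0 0 255;0 1 0 0 255;0 0 0 0 255;0 0 0 0 255"}}

```text
time: 8.5
position: [0.571, 0.0769, 0.0444]
tool_rot: [-1.542, -0.353, 0.352]
ft_force: [0.1, -0.1, -5.4]
grip_width: 0.424
```

```bash
python3 go.py c L .04; python3 look.py L_in
```

```text
t 8.5 p [0.571  0.0769 0.0444] yaw 25.77 tilt 0.04 grip 36.9 F [ 0.0808 -0.103  -5.3862] q [-0.5886  0.3413  0.4797  1.848  -0.1854  0.9956  0.4185]
turn about tool y -0.03 then tx,tz mm -0.1 -0.1 ty 4.4
at present yaw: tx,tz -0.1 -0.1
scene [372.8413 190.1337]
top [340.9862 160.668 ]
```

View pics/L_in.png

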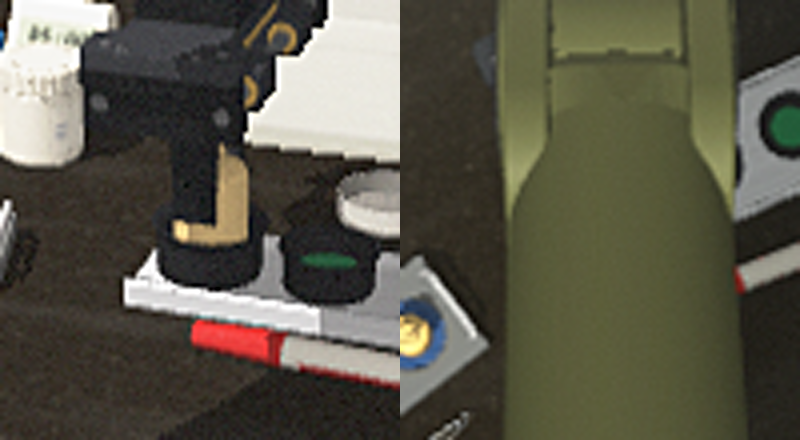

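Call:
{"method": "drive_tool", "body": {"increments": "0 1 0 0 255;0 1 0 0 255;0 1 0 0 255;0 0 0 0 255;0 0 0 0 255"}}

```text
time: 9.22
position: [0.5708, 0.0768, 0.0411]
tool_rot: [-1.542, -0.353, 0.353]
ft_force: [-0.4, 0.1, -4.4]
grip_width: 0.424
```

Call:
{"method": "drive_tool", "body": {"increments": "0 1 0 0 255;0 0.5 0 0 255;0 0 0 0 255;0 0 0 0 255"}}

```text
time: 9.72
position: [0.5709, 0.0768, 0.0398]
tool_rot: [-1.542, -0.353, 0.352]
ft_force: [-0.1, -0.6, -0.8]
grip_width: 0.422
```

Call:
{"method": "drive_tool", "body": {"increments": "0 0 0 0 170;0 0 0 0 120;0 0 0 0 60;0 0 0 0 0;0 0 0 0 0;0 -10 0 0 0;0 -30 0 0 0;0 -40 0 0 0;0 -20 0 0 0;0 0 0 0 0"}}

```text
time: 10.98
position: [0.5723, 0.077, 0.142]
tool_rot: [-1.541, -0.356, 0.349]
ft_force: [-0.1, 0.0, -0.7]
grip_width: 1.0
```

```bash
python3 go.py w S2 .11; python3 look.py L_done
```

```text
t 10.97 p [0.5723 0.077  0.142 ] yaw 25.76 tilt 0.27 grip 87.0 F [-0.0716  0.006  -0.7166] q [-0.6184  0.2311  0.5041  1.7608 -0.1213  1.1756  0.3704]
turn about tool y -13.14 then tx,tz mm 13.8 265.4 ty 32.0
at present yaw: tx,tz -46.9 261.6
scene [374.5603 144.2929]
top [341.6515 153.9107]
```

View pics/L_done.png

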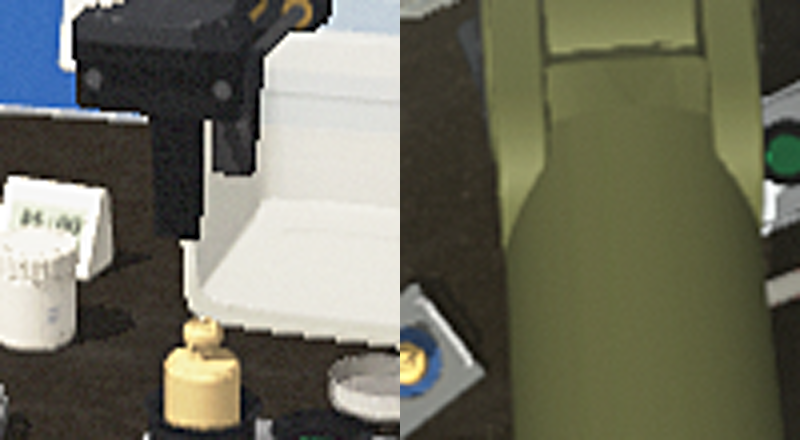

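Call:
{"method": "drive_tool", "body": {"increments": "0 0 0 -6.6 0;0 0 0 -6.5 0;1 0 20 0 0;2 0 35 0 0;2 0 37 0 0;2 0 38 0 0;2 0 38 0 0;2 0 38 0 0;2 0 35 0 0;1 0 24 0 0;0 20 0 0 0;0 25 0 0 0;0 25 0 0 0;0 0 0 0 0;0 0 0 0 0"}}

```text
time: 12.95
position: [0.4154, 0.2919, 0.0697]
tool_rot: [-1.505, -0.531, 0.531]
ft_force: [-0.2, -0.5, -0.6]
grip_width: 0.998
```

```bash
python3 go.py w S2 .025; python3 look.py S2_pre
```

```text
t 12.95 p [0.4154 0.2919 0.0697] yaw 38.87 tilt 0.01 grip 86.8 F [-0.1962 -0.4504 -0.5652] q [-0.917   0.1548  0.2717  1.985  -0.0487  1.0082  0.056 ]
turn about tool y -0.03 then tx,tz mm 0.9 -0.3 ty 44.7
at present yaw: tx,tz 0.9 -0.3
scene [246.6231 170.9073]
top [246.672 224.171]
```

View pics/S2_pre.png

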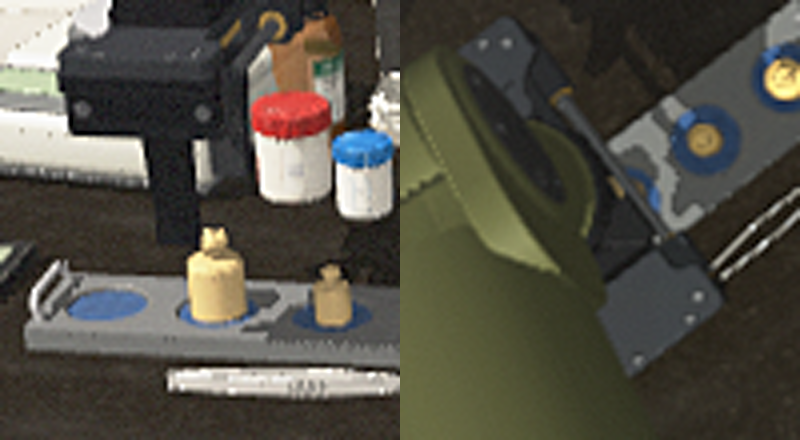

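Call:
{"method": "drive_tool", "body": {"increments": "0.8 20 0 0 0;0 15 0 0 0;0 9.5 0 0 0;0 0 0 0 0;0 0 0 0 0;0 0 0 0 255;0 0 0 0 255;0 0 0 0 255;0 0 0 0 255;0 0 0 0 255;0 0 0 0 255", "squeeze": 25}}

```text
time: 14.42
position: [0.4159, 0.2924, 0.0251]
tool_rot: [-1.505, -0.531, 0.531]
ft_force: [-0.2, -0.4, -0.2]
grip_width: 0.402
```

```bash
python3 go.py w S2 .025
```

```text
t 14.43 p [0.4159 0.2924 0.0251] yaw 38.87 tilt 0.0 grip 35.0 F [-0.1543 -0.4094 -0.2297] q [-0.9094  0.2185  0.2678  2.0173 -0.0725  0.9146  0.0751]
turn about tool y -0.03 then tx,tz mm 0.1 -0.4 ty 0.1
at present yaw: tx,tz 0.1 -0.4
```

Still closing; wait, then lift.

Call:
{"method": "drive_tool", "body": {"increments": "0 0 0 0 255;0 0 0 0 255;0 0 0 0 255;0 -3 0 0 255;0 -8 0 0 255;0 -20 0 0 255;0 -30 0 0 255;0 -30 0 0 255;0 -25 0 0 255;0 0 0 0 255;0 0 0 0 255"}}

```text
time: 15.8
position: [0.4155, 0.292, 0.1402]
tool_rot: [-1.505, -0.53, 0.532]
ft_force: [0.1, -0.8, -2.9]
grip_width: 0.327
```

```bash
python3 go.py c S2 .10; python3 look.py S2_lift
```

```text
t 15.8 p [0.4155 0.292  0.1402] yaw 38.87 tilt 0.06 grip 28.4 F [ 0.079  -0.8044 -2.8741] q [-0.9271  0.0761  0.2746  1.9134 -0.0225  1.156   0.0342]
turn about tool y 13.07 then tx,tz mm 46.3 -323.6 ty 40.2
at present yaw: tx,tz -28.1 -325.7
scene [243.7412 138.7635]
top [240.4675 224.1417]
```

View pics/S2_lift.png

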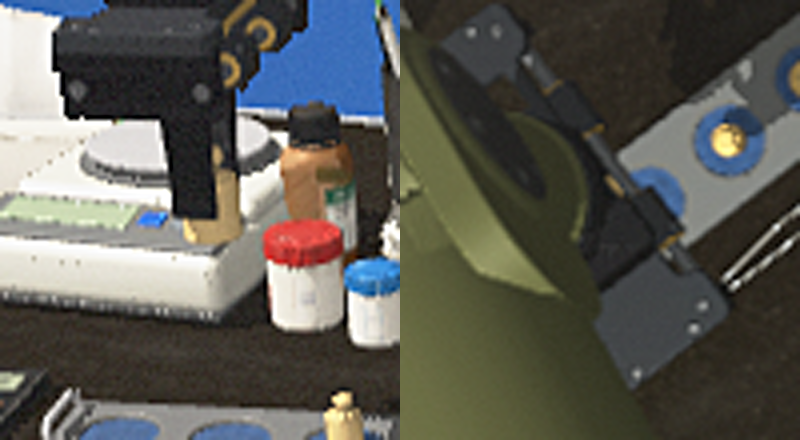

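Call:
{"method": "drive_tool", "body": {"increments": "0 0 0 6.6 255;0 0 0 6.5 255;3 0 -15 0 255;5 0 -34 0 255;5 0 -38 0 255;5 0 -38 0 255;6 0 -38 0 255;5 0 -38 0 255;5 0 -38 0 255;5 0 -38 0 255;4 0 -30 0 255;3.3 0 -16.6 0 255;0 20 0 0 255;0 20 0 0 255;0 0 0 0 255;0 0 0 0 255"}}

```text
time: 17.9
position: [0.5981, 0.0221, 0.1009]
tool_rot: [-1.541, -0.354, 0.354]
ft_force: [0.3, 0.1, -1.3]
grip_width: 0.329
```

```bash
python3 go.py c S2 .039; python3 look.py S2_over
```

```text
t 17.9 p [0.5981 0.0221 0.1009] yaw 25.86 tilt 0.02 grip 28.7 F [ 0.302   0.0729 -1.2734] q [-0.5192  0.3256  0.5236  1.7463 -0.1792  1.1176  0.512 ]
turn about tool y 0.06 then tx,tz mm -0.6 -1.1 ty 61.9
at present yaw: tx,tz -0.6 -1.1
scene [404.035  167.8623]
top [365.948  145.7974]
```

View pics/S2_over.png

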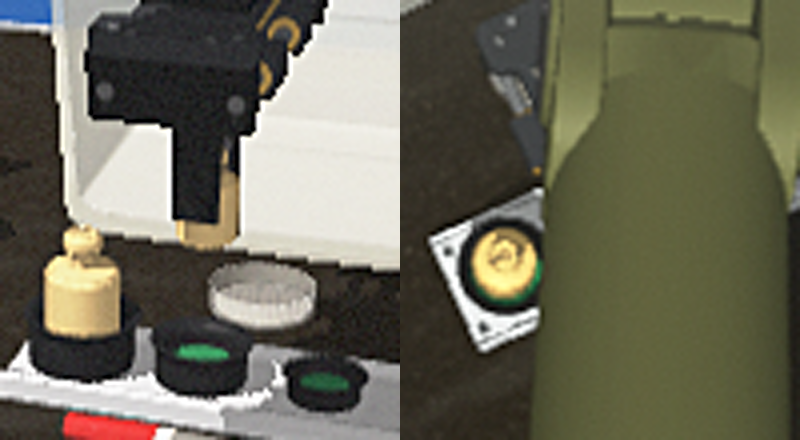

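Call:
{"method": "drive_tool", "body": {"increments": "-0.6 20 -0.6 0 255;0 20 0 0 255;0 14 0 0 255;0 6 0 0 255;0 2 0 0 255;0 1 0 0 255;0 0 0 0 255;0 0 0 0 255"}}

```text
time: 19.0
position: [0.5984, 0.0204, 0.0385]
tool_rot: [-1.542, -0.353, 0.352]
ft_force: [0.2, 0.8, -2.1]
grip_width: 0.333
```

```bash
python3 go.py c S2 .034; python3 look.py S2_in
```

```text
t 19.0 p [0.5984 0.0204 0.0385] yaw 25.77 tilt 0.05 grip 29.0 F [ 0.1785  0.7633 -2.0809] q [-0.4963  0.3983  0.5046  1.7961 -0.2246  1.0033  0.5463]
turn about tool y -0.03 then tx,tz mm -0.2 0.6 ty 4.5
at present yaw: tx,tz -0.2 0.6
scene [403.1612 197.0935]
top [364.8617 150.078 ]
```

View pics/S2_in.png

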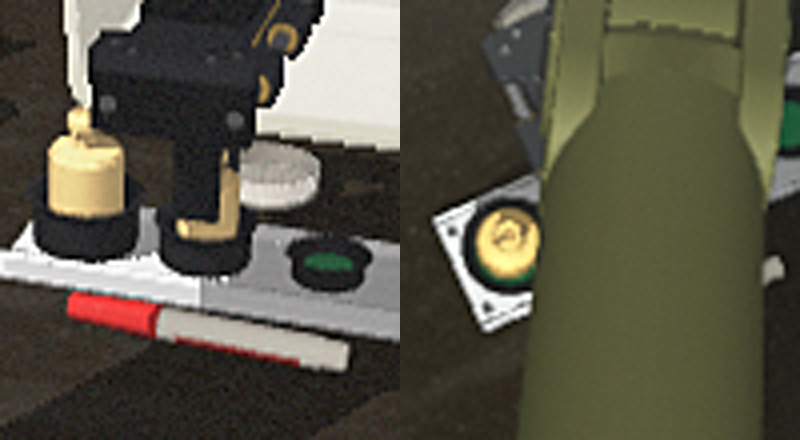

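Call:
{"method": "drive_tool", "body": {"increments": "0 1 0.3 0 255;0 1 0 0 255;0 1 0 0 255;0 1 0 0 255;0 0 0 0 255;0 0 0 0 255"}}

```text
time: 19.85
position: [0.598, 0.0206, 0.0341]
tool_rot: [-1.542, -0.353, 0.353]
ft_force: [0.2, -0.3, -1.9]
grip_width: 0.333
```

Call:
{"method": "drive_tool", "body": {"increments": "0 0.5 0 0 255;0 0 0 0 255;0 0 0 0 255"}}

```text
time: 20.23
position: [0.598, 0.0206, 0.034]
tool_rot: [-1.542, -0.353, 0.353]
ft_force: [-2.9, -0.2, 5.1]
grip_width: 0.333
```

Call:
{"method": "drive_tool", "body": {"increments": "0 0.4 0 0 255;0 0 0 0 255;0 0 0 0 255"}}

```text
time: 20.6
position: [0.598, 0.0206, 0.034]
tool_rot: [-1.541, -0.353, 0.352]
ft_force: [-3.7, 0.1, 7.7]
grip_width: 0.33
```

Touched down. Release and rise; go to the smallest or third next.

Call:
{"method": "drive_tool", "body": {"increments": "0 -0.4 0 0 200;0 0 0 0 150;0 0 0 0 100;0 0 0 0 40;0 0 0 0 0;0 0 0 0 0;0 -10 0 0 0;0 -30 0 0 0;0 -40 0 0 0;0 -25 0 0 0;0 0 0 0 0"}}

```text
time: 21.98
position: [0.5998, 0.0206, 0.1416]
tool_rot: [-1.542, -0.357, 0.348]
ft_force: [0.1, -0.0, 0.1]
grip_width: 0.996
```

```bash
python3 go.py w S3 .07;python3 go.py w S4 .07; python3 look.py S2_done
```

```text
t 21.98 p [0.5998 0.0206 0.1416] yaw 25.76 tilt 0.32 grip 86.6 F [ 0.0783 -0.0163  0.145 ] q [-0.5296  0.2851  0.536   1.7067 -0.1568  1.1868  0.4965]
turn about tool y -13.14 then tx,tz mm 25.0 201.9 ty 71.6
at present yaw: tx,tz -21.5 202.3
t 21.98 p [0.5998 0.0206 0.1416] yaw 25.76 tilt 0.32 grip 86.6 F [ 0.0783 -0.0163  0.145 ] q [-0.5296  0.2851  0.536   1.7067 -0.1568  1.1868  0.4965]
turn about tool y -13.14 then tx,tz mm 26.0 264.0 ty 71.6
at present yaw: tx,tz -34.7 263.0
scene [406.3947 147.9772]
top [367.9856 141.8307]
```

View pics/S2_done.png

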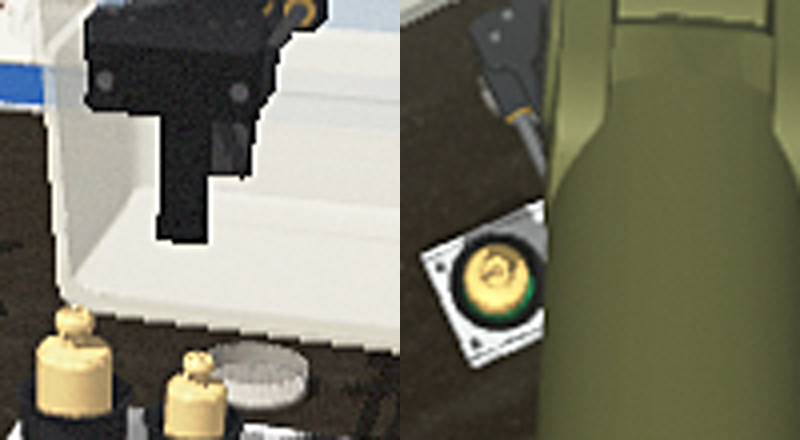

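Call:
{"method": "drive_tool", "body": {"increments": "0 0 0 -6.6 0;0 0 0 -6.5 0;2 0 20 0 0;3 0 35 0 0;4 0 37 0 0;4 0 38 0 0;4 0 38 0 0;4 0 38 0 0;3 0 34 0 0;2 0 24 0 0;0 20 0 0 0;0 25 0 0 0;0 25 0 0 0;0 0 0 0 0;0 0 0 0 0"}}

```text
time: 23.95
position: [0.4525, 0.2424, 0.0687]
tool_rot: [-1.505, -0.531, 0.531]
ft_force: [0.4, 0.1, 0.7]
grip_width: 1.0
```

```bash
python3 go.py w S4 .0185; python3 look.py S4_pre
```

```text
t 23.95 p [0.4525 0.2424 0.0687] yaw 38.86 tilt 0.02 grip 87.0 F [0.3607 0.1287 0.735 ] q [-0.8401  0.1688  0.3218  1.9743 -0.0627  1.0081  0.1892]
turn about tool y -0.04 then tx,tz mm 1.3 -1.2 ty 50.2
at present yaw: tx,tz 1.3 -1.2
scene [275.3187 172.9013]
top [268.5558 208.6138]
```

View pics/S4_pre.png

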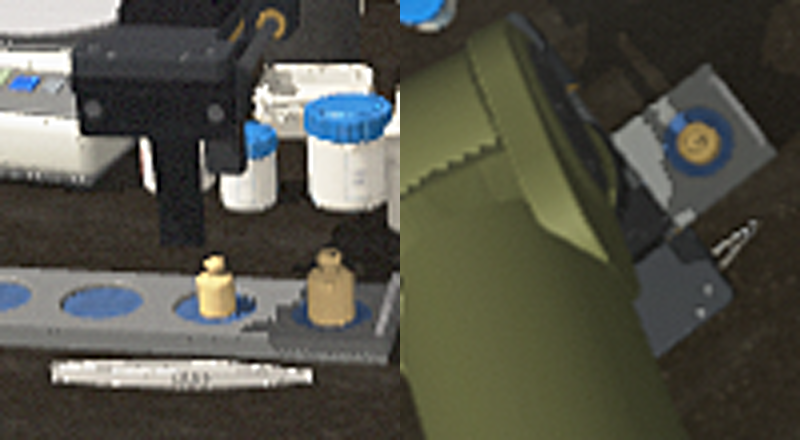

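Call:
{"method": "drive_tool", "body": {"increments": "1.2 20 -1 0 0;0 18 0 0 0;0 12 0 0 0;0 0 0 0 0;0 0 0 0 0;0 0 0 0 255;0 0 0 0 255;0 0 0 0 255;0 0 0 0 255;0 0 0 0 255;0 0 0 0 255;0 0 0 0 255;0 0 0 0 255;0 0 0 0 255;0 0 0 0 255;0 0 0 0 255", "squeeze": 15}}

```text
time: 26.05
position: [0.454, 0.2424, 0.0185]
tool_rot: [-1.505, -0.531, 0.531]
ft_force: [0.2, 0.5, 0.2]
grip_width: 0.214
```

```bash
python3 go.py w S4 .0185
```

```text
t 26.05 p [0.454  0.2424 0.0185] yaw 38.87 tilt 0.0 grip 18.6 F [0.1854 0.4842 0.2274] q [-0.828   0.2427  0.3162  2.0083 -0.0952  0.9045  0.2168]
turn about tool y -0.03 then tx,tz mm 0.2 -0.3 ty 0.0
at present yaw: tx,tz 0.2 -0.3
```

Call:
{"method": "drive_tool", "body": {"increments": "0 -3 0 0 255;0 -8 0 0 255;0 -20 0 0 255;0 -30 0 0 255;0 -30 0 0 255;0 -30 0 0 255;0 0 0 0 255;0 0 0 0 255"}}

```text
time: 27.05
position: [0.4536, 0.2423, 0.1391]
tool_rot: [-1.505, -0.531, 0.531]
ft_force: [0.1, 0.2, -0.5]
grip_width: 0.211
```

```bash
python3 go.py c S4 .10; python3 look.py S4_lift
```

```text
t 27.05 p [0.4536 0.2423 0.1391] yaw 38.87 tilt 0.03 grip 18.4 F [ 0.1493  0.1807 -0.4501] q [-0.8516  0.0906  0.327   1.9023 -0.0319  1.1542  0.1655]
turn about tool y 13.07 then tx,tz mm 33.4 -324.1 ty 39.1
at present yaw: tx,tz -40.8 -323.3
scene [273.7732 140.4962]
top [264.0667 207.0228]
```

View pics/S4_lift.png

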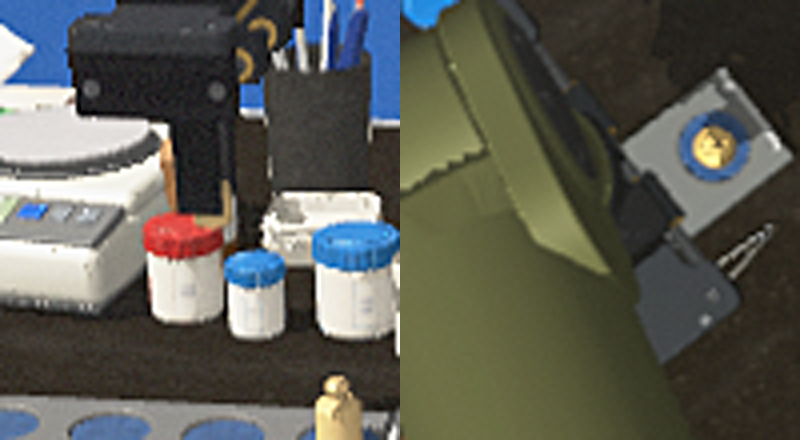

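Call:
{"method": "drive_tool", "body": {"increments": "0 0 0 6.6 255;0 0 0 6.5 255;2 0 -15 0 255;4 0 -34 0 255;4 0 -38 0 255;4 0 -38 0 255;4 0 -38 0 255;4 0 -38 0 255;4 0 -38 0 255;3 0 -38 0 255;2 0 -30 0 255;1.6 0 -17.4 0 255;0 15 0 0 255;0 20 0 0 255;0 10 0 0 255;0 0 0 0 255;0 0 0 0 255"}}

```text
time: 29.28
position: [0.6248, -0.0351, 0.095]
tool_rot: [-1.542, -0.354, 0.353]
ft_force: [0.6, 0.5, 0.3]
grip_width: 0.212
```

```bash
python3 go.py c S4 .0245; python3 look.py S4_over
```

```text
t 29.27 p [ 0.6248 -0.0351  0.095 ] yaw 25.81 tilt 0.05 grip 18.5 F [0.6308 0.4877 0.282 ] q [-0.4215  0.3922  0.5412  1.6831 -0.2201  1.1265  0.6316]
turn about tool y 0.01 then tx,tz mm 0.1 0.1 ty 70.5
at present yaw: tx,tz 0.1 0.1
scene [436.3758 174.9641]
top [391.2709 135.054 ]
```

View pics/S4_over.png

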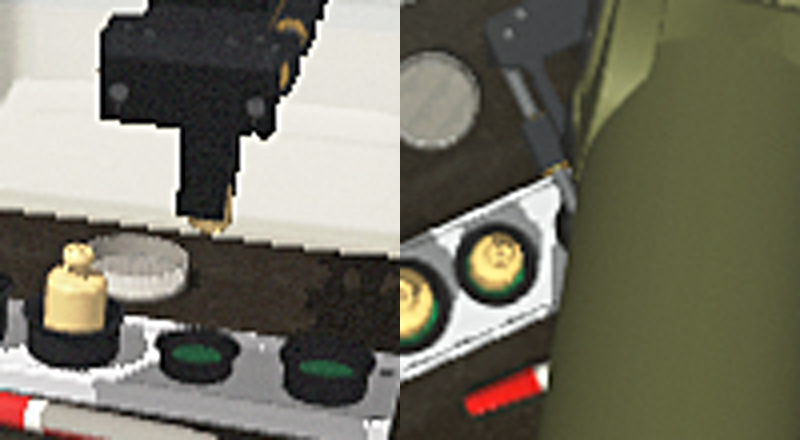

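Call:
{"method": "drive_tool", "body": {"increments": "0 20 0 0 255;0 20 0 0 255;0 15 0 0 255;0 8 0 0 255;0 3 0 0 255;0 1 0 0 255;0 0 0 0 255;0 0 0 0 255"}}

```text
time: 30.38
position: [0.6248, -0.0355, 0.0281]
tool_rot: [-1.542, -0.353, 0.352]
ft_force: [-0.1, -0.5, -0.5]
grip_width: 0.211
```

```bash
python3 go.py c S4 .0245; python3 look.py S4_in
```

```text
t 30.38 p [ 0.6248 -0.0355  0.0281] yaw 25.77 tilt 0.06 grip 18.4 F [-0.1061 -0.5491 -0.5407] q [-0.3984  0.468   0.5163  1.733  -0.2665  1.0098  0.6642]
turn about tool y -0.03 then tx,tz mm 0.2 0.5 ty 3.6
at present yaw: tx,tz 0.2 0.5
scene [433.7942 206.4503]
top [387.9836 140.3496]
```

View pics/S4_in.png

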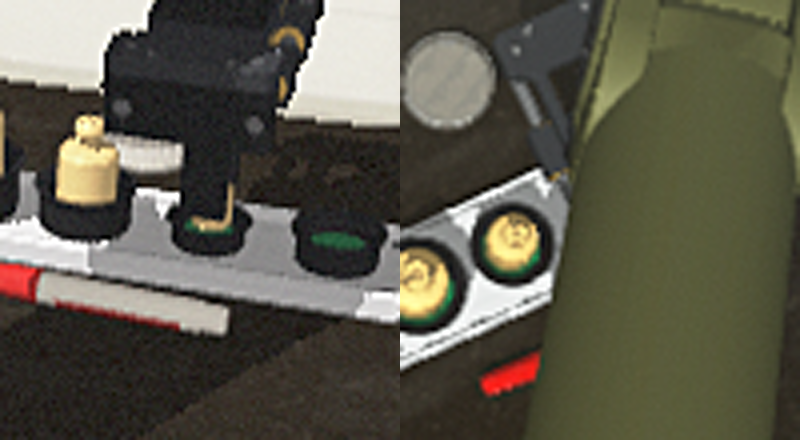

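```bash
python3 - <<'E'
from h import *
o=[]
for n in("S4_over","S4_in"):
    d=np.load(f"scene_{n}.npz")["img"]; y0=165 if n=="S4_over" else 180
    o.append(cv2.resize(d[y0:y0+45,410:460,::-1],None,fx=8,fy=8,interpolation=0))
cv2.imwrite("pics/S4cmp.png",np.hstack(o))
E
```

```text
(no output)
```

View pics/S4cmp.png

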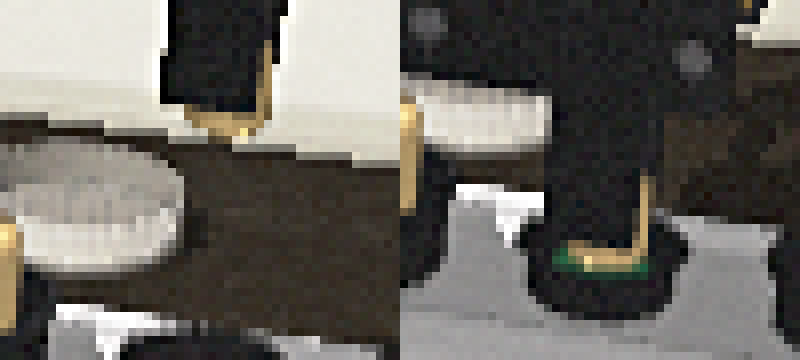

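Call:
{"method": "drive_tool", "body": {"increments": "0 1 0 0 255;0 1 0 0 255;0 1 0 0 255;0 0 0 0 255;0 0 0 0 255"}}

```text
time: 31.1
position: [0.6245, -0.0356, 0.0246]
tool_rot: [-1.542, -0.353, 0.353]
ft_force: [-0.7, 0.2, 0.8]
grip_width: 0.211
```

Call:
{"method": "drive_tool", "body": {"increments": "0 0.6 0 0 255;0 0 0 0 255;0 0 0 0 255"}}

```text
time: 31.48
position: [0.6245, -0.0355, 0.0245]
tool_rot: [-1.542, -0.353, 0.353]
ft_force: [-1.5, 0.3, 4.9]
grip_width: 0.211
```

Call:
{"method": "drive_tool", "body": {"increments": "0 0.4 0 0 255;0 0 0 0 255;0 0 0 0 255"}}

```text
time: 31.85
position: [0.6246, -0.0356, 0.0245]
tool_rot: [-1.542, -0.353, 0.352]
ft_force: [-2.8, 0.1, 7.9]
grip_width: 0.21
```

Call:
{"method": "drive_tool", "body": {"increments": "0 -0.6 0 0 220;0 0 0 0 180;0 0 0 0 100;0 0 0 0 40;0 0 0 0 0;0 0 0 0 0;0 0 0 0 0;0 -10 0 0 0;0 -30 0 0 0;0 -40 0 0 0;0 -35 0 0 0;0 0 0 0 0"}}

```text
time: 33.35
position: [0.6269, -0.0359, 0.1435]
tool_rot: [-1.543, -0.358, 0.347]
ft_force: [0.1, 0.8, -0.8]
grip_width: 1.0
```

```bash
python3 go.py w S3 .07; python3 look.py S4_done
```

```text
t 33.35 p [ 0.6269 -0.0359  0.1435] yaw 25.76 tilt 0.42 grip 87.0 F [ 0.0934  0.7879 -0.8141] q [-0.4341  0.347   0.5566  1.6357 -0.1949  1.207   0.6136]
turn about tool y -13.14 then tx,tz mm 39.4 262.9 ty 73.5
at present yaw: tx,tz -21.4 265.0
scene [439.5332 150.7578]
top [394.4383 129.756 ]
```

View pics/S4_done.png

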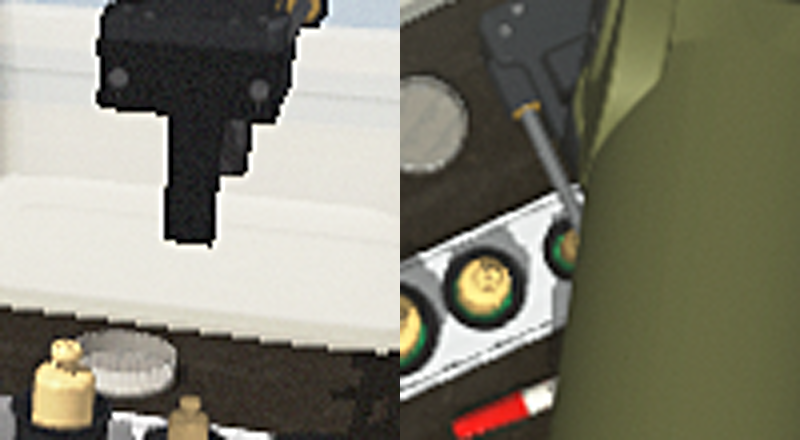

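Smallest stands in its cup. Now the third.

Call:
{"method": "drive_tool", "body": {"increments": "0 0 0 -6.6 0;0 0 0 -6.5 0;3 0 20 0 0;5 0 35 0 0;6 0 37 0 0;6 0 38 0 0;6 0 38 0 0;6 0 38 0 0;4 0 34 0 0;2.5 0 23 0 0;0 20 0 0 0;0 25 0 0 0;0 25 0 0 0;0 0 0 0 0;0 0 0 0 0"}}

```text
time: 35.33
position: [0.4891, 0.194, 0.0697]
tool_rot: [-1.505, -0.531, 0.531]
ft_force: [0.1, 0.8, 0.3]
grip_width: 1.001
```

```bash
python3 go.py w S3 .0215; python3 look.py S3_pre
```

```text
t 35.33 p [0.4891 0.194  0.0697] yaw 38.86 tilt 0.02 grip 87.1 F [0.0548 0.7503 0.3109] q [-0.7609  0.1954  0.3662  1.9454 -0.0823  1.0146  0.3206]
turn about tool y -0.04 then tx,tz mm 2.2 -2.6 ty 48.2
at present yaw: tx,tz 2.2 -2.6
scene [303.924  173.9651]
top [289.7913 193.2834]
```

View pics/S3_pre.png

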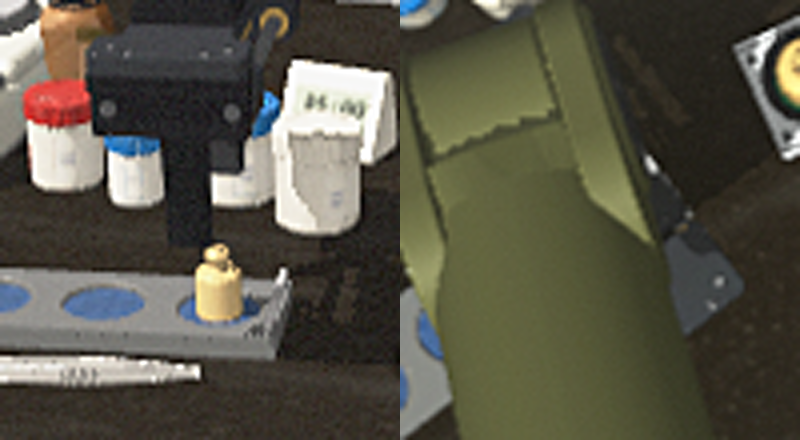

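Call:
{"method": "drive_tool", "body": {"increments": "2 18 -2.4 0 0;0 18 0 0 0;0 12 0 0 0;0 0 0 0 0;0 0 0 0 0;0 0 0 0 255;0 0 0 0 255;0 0 0 0 255;0 0 0 0 255;0 0 0 0 255;0 0 0 0 255;0 0 0 0 255;0 0 0 0 255;0 0 0 0 255;0 0 0 0 255", "squeeze": 18}}

```text
time: 37.3
position: [0.4923, 0.1926, 0.0211]
tool_rot: [-1.505, -0.531, 0.531]
ft_force: [-0.4, -0.9, 0.5]
grip_width: 0.272
```

```bash
python3 go.py w S3 .0215
```

```text
t 37.3 p [0.4923 0.1926 0.0211] yaw 38.87 tilt 0.02 grip 23.6 F [-0.4131 -0.9158  0.4929] q [-0.7443  0.2688  0.3595  1.9746 -0.1178  0.9183  0.3535]
turn about tool y -0.03 then tx,tz mm 0.6 0.5 ty -0.4
at present yaw: tx,tz 0.6 0.5
```

Call:
{"method": "drive_tool", "body": {"increments": "0 -3 0 0 255;0 -8 0 0 255;0 -20 0 0 255;0 -30 0 0 255;0 -30 0 0 255;0 -30 0 0 255;0 0 0 0 255;0 0 0 0 255"}}

```text
time: 38.3
position: [0.492, 0.1926, 0.1415]
tool_rot: [-1.505, -0.53, 0.532]
ft_force: [0.2, 0.4, -1.3]
grip_width: 0.271
```

```bash
python3 go.py c S3 .10; python3 look.py S3_lift
```

```text
t 38.3 p [0.492  0.1926 0.1415] yaw 38.87 tilt 0.04 grip 23.6 F [ 0.2085  0.3807 -1.2785] q [-0.772   0.1199  0.3747  1.8689 -0.0478  1.1623  0.2977]
turn about tool y 13.07 then tx,tz mm 20.6 -324.7 ty 41.5
at present yaw: tx,tz -53.4 -321.0
scene [304.2722 140.549 ]
top [287.3381 189.7809]
```

View pics/S3_lift.png

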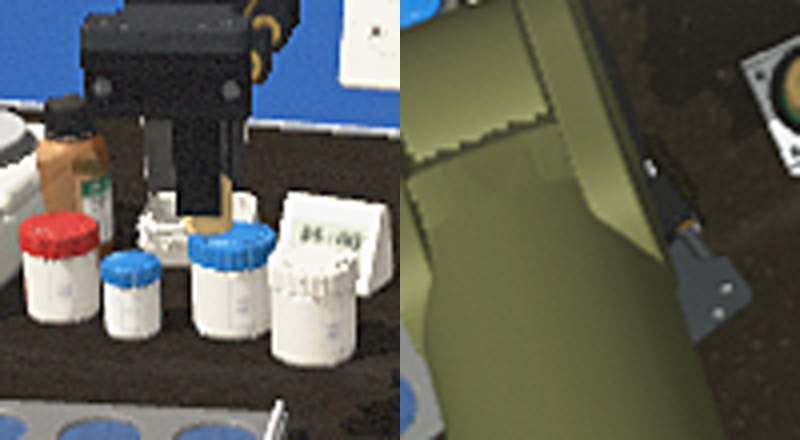

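Call:
{"method": "drive_tool", "body": {"increments": "0 0 0 6.6 255;0 0 0 6.5 255;1 0 -15 0 255;2 0 -34 0 255;3 0 -38 0 255;3 0 -38 0 255;3 0 -38 0 255;3 0 -38 0 255;2 0 -38 0 255;2 0 -38 0 255;1 0 -30 0 255;0.6 0 -17.7 0 255;0 15 0 0 255;0 20 0 0 255;0 10 0 0 255;0 0 0 0 255;0 0 0 0 255"}}

```text
time: 40.52
position: [0.6525, -0.0903, 0.0976]
tool_rot: [-1.542, -0.354, 0.353]
ft_force: [-0.4, 0.0, -0.4]
grip_width: 0.269
```

```bash
python3 go.py c S3 .0285; python3 look.py S3_over
```

```text
t 40.52 p [ 0.6525 -0.0903  0.0976] yaw 25.81 tilt 0.05 grip 23.4 F [-0.4491  0.0173 -0.3913] q [-0.324   0.4611  0.5504  1.5927 -0.2569  1.1599  0.7334]
turn about tool y 0.01 then tx,tz mm -0.8 -0.2 ty 69.1
at present yaw: tx,tz -0.8 -0.2
scene [469.7878 177.6553]
top [416.0385 123.1501]
```

View pics/S3_over.png

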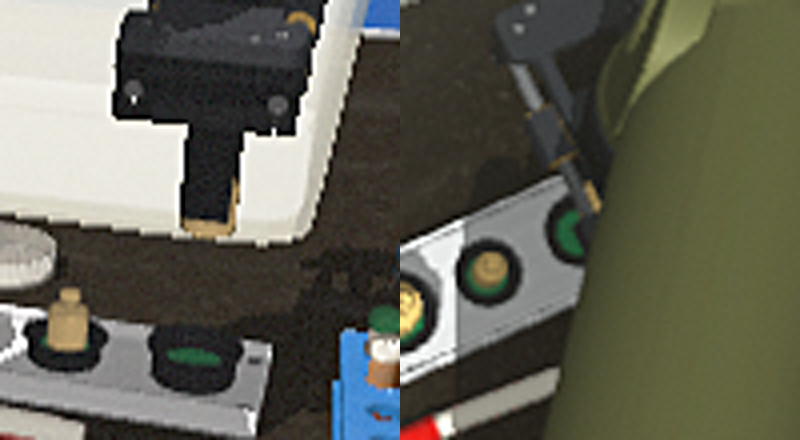

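Call:
{"method": "drive_tool", "body": {"increments": "-0.6 20 0 0 255;0 20 0 0 255;0 14 0 0 255;0 8 0 0 255;0 3 0 0 255;0 1 0 0 255;0 0 0 0 255;0 0 0 0 255"}}

```text
time: 41.62
position: [0.652, -0.091, 0.0317]
tool_rot: [-1.542, -0.353, 0.352]
ft_force: [0.2, 0.4, -0.7]
grip_width: 0.263
```

```bash
python3 go.py c S3 .0285; python3 look.py S3_in; python3 - <<'E'
import numpy as np,cv2
d=np.load("scene_S3_in.npz")["img"]
cv2.imwrite("pics/S3z.png",cv2.resize(d[175:235,430:500,::-1],None,fx=8,fy=8,interpolation=0))
E
```

```text
t 41.62 p [ 0.652  -0.091   0.0317] yaw 25.77 tilt 0.06 grip 22.9 F [ 0.1688  0.4236 -0.6945] q [-0.3039  0.529   0.5257  1.6437 -0.2969  1.0483  0.7614]
turn about tool y -0.03 then tx,tz mm -0.1 0.3 ty 3.2
at present yaw: tx,tz -0.1 0.3
scene [466.207  209.4033]
top [411.472  129.3206]
```

View pics/S3z.png

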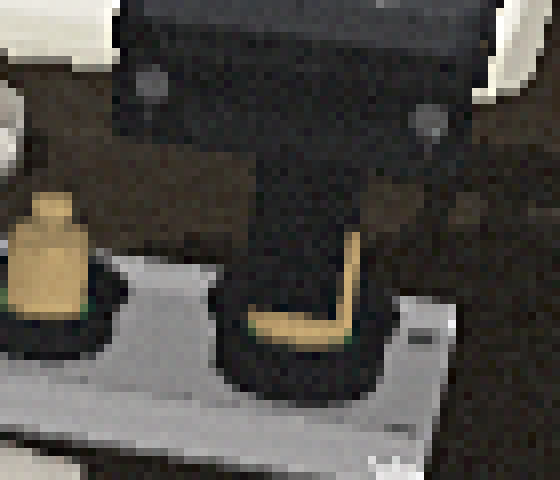

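Weight centred in the bore (248–355 vs lip 210–398). Lower gently.

Call:
{"method": "drive_tool", "body": {"increments": "0 1 0 0 255;0 1 0 0 255;0 1 0 0 255;0 0 0 0 255;0 0 0 0 255"}}

```text
time: 42.35
position: [0.6516, -0.091, 0.0282]
tool_rot: [-1.542, -0.353, 0.353]
ft_force: [-0.5, -0.6, 0.3]
grip_width: 0.269
```

Call:
{"method": "drive_tool", "body": {"increments": "0 0.5 0 0 255;0 0 0 0 255;0 0 0 0 255"}}

```text
time: 42.72
position: [0.6517, -0.091, 0.0282]
tool_rot: [-1.542, -0.353, 0.352]
ft_force: [-1.9, 0.2, 4.9]
grip_width: 0.271
```

Call:
{"method": "drive_tool", "body": {"increments": "0 0.4 0 0 255;0 0 0 0 255;0 0 0 0 255"}}

```text
time: 43.1
position: [0.6517, -0.091, 0.0281]
tool_rot: [-1.542, -0.353, 0.352]
ft_force: [-3.0, 0.7, 7.5]
grip_width: 0.272
```

Call:
{"method": "drive_tool", "body": {"increments": "0 -0.5 0 0 220;0 0 0 0 170;0 0 0 0 100;0 0 0 0 40;0 0 0 0 0;0 0 0 0 0;0 0 0 0 0;0 -10 0 0 0;0 -30 0 0 0;0 -40 0 0 0;0 -40 0 0 0;0 -30 10 0 0;0 0 35 0 0;-3 0 38 0 0;-3 0 38 0 0;-3 0 38 0 0;-3 0 38 0 0;-3 0 38 0 0;-3 0 30 0 0;0 0 15 0 0"}}

```text
time: 45.6
position: [0.5131, 0.155, 0.1786]
tool_rot: [-1.541, -0.355, 0.353]
ft_force: [0.9, 0.6, 0.1]
grip_width: 0.997
```

Call:
{"method": "drive_tool", "body": {"increments": "-5 0 30 0 0;-5 0 35 0 0;-5 0 35 0 0;-5 0 30 0 0;0 0 15 0 0;0 0 0 0 0;0 0 0 0 0"}}

```text
time: 46.48
position: [0.4338, 0.2737, 0.1779]
tool_rot: [-1.543, -0.351, 0.35]
ft_force: [-0.6, -0.4, 0.0]
grip_width: 1.002
```

```bash
python3 go.py; python3 - <<'E'
from bench import get_image
from h import *
s=get_image("scene");t=get_image("top");np.savez("topF.npz",**t);np.savez("sceneF.npz",**s)
a=cv2.resize(s["img"][165:235,350:490,::-1],None,fx=5,fy=5,interpolation=2);b=cv2.resize(t["img"][120:175,320:460,::-1],None,fx=5,fy=5,interpolation=2)[:240]
cv2.imwrite("pics/final.png",np.vstack([a,b]))
E
```

```text
t 46.48 p [0.4338 0.2737 0.1779] yaw 25.63 tilt 0.05 grip 87.2 F [-0.6088 -0.3846  0.0207] q [-0.9125  0.0532  0.3084  1.8584 -0.0162  1.2323 -0.1518]
```

View pics/final.png

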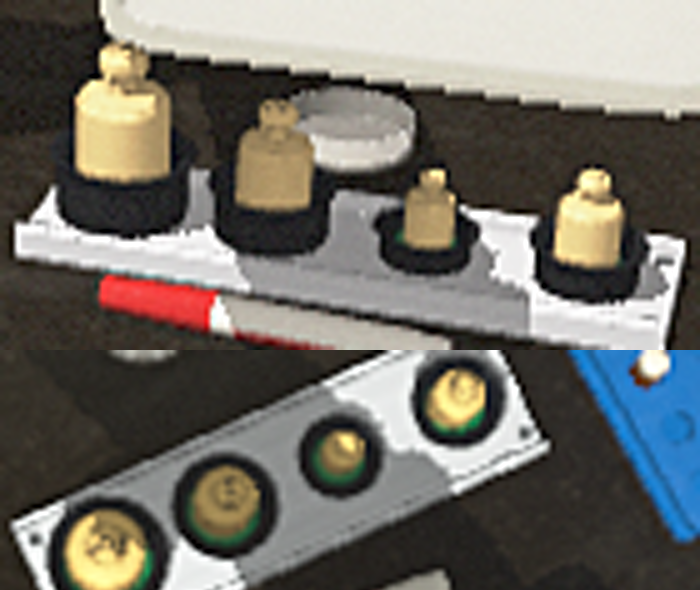

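```bash
python3 - <<'E'
from h import *
s=dict(np.load("sceneF.npz"));t=dict(np.load("topF.npz"))
h=cv2.cvtColor(s["img"],cv2.COLOR_RGB2HSV).astype(int);m=((h[...,0]>10)&(h[...,0]<30)&(h[...,1]>60)&(h[...,2]>70)).astype(np.uint8)
m[:165]=0;m[232:]=0;m[:,:355]=0;m[:,490:]=0
n,L,st,c=cv2.connectedComponentsWithStats(m)
b=sorted([(st[i],c[i]) for i in range(1,n) if st[i,4]>30],key=lambda q:q[1][0])
for (k,x,y,zt) in(("L",.571,.0767,.08),("2",.598,.0208,.064),("4",.6248,-.035,.045),("3",.6518,-.0908,.053)):
    print(k,"expected knob top",proj(s,(x,y,zt)))
for q in b: print(q)
E
```

```text
L expected knob top [373.3733 173.9471]
2 expected knob top [403.5332 185.4194]
4 expected knob top [434.2465 198.5948]
3 expected knob top [467.2525 199.4097]
(array([365, 173,  19,  29, 431], dtype=int32), array([374.123 , 188.8469]))
(array([397, 185,  16,  22, 281], dtype=int32), array([404.484 , 196.9181]))
(array([431, 199,  10,  16, 137], dtype=int32), array([435.5547, 207.2117]))
(array([460, 198,  15,  21, 216], dtype=int32), array([467.3611, 209.4444]))
```

Knob tops match full seating within a pixel. Handing in.

```bash
python3 -c "
from bench import workorder,ctrl
print(workorder.close_job()); print(ctrl.get_state()['time'])"
```

```text
the job is handed in; nothing more can be done
None
the job is handed in; nothing more can be done
```

I moved all four weights from the carrier into the cups bored for their size, lowered each until the force reading showed it had touched the felt, and released it. I handed the job in at about 46.6 s, with the gripper open and well clear; it reported no verdict.

- **Seating:** in the last pictures all four weights stand upright in the right cups. Their knob tops are within about 1.5 px (roughly 3 mm) in height of where they should be for full seating. I did not measure the tilt as a number.
- **Touchdown:** the second, smallest and third weights were pressed onto the felt with up to about 8 N. For the largest, I stopped when the lifted load had mostly gone from the force reading (−4.4 to −0.8 N) and did not press further.
- **Disagreement:** the scene camera read about 1 px (about 2 mm) to the right of the top camera from the start, for weights and cups alike. That is within the stated calibration, so I used the top-camera positions. With each weight held over or in its cup, the scene view showed it centred to about 1 mm.

No check failed.

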